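# Set the phone holder's jaw to the gauge mark

### The arm

A 6-joint arm with a two-finger parallel gripper is mounted at the origin on a cart in front of the work surface, level with it; the furniture and walls round the work are solid. World frame = base frame: x ahead of the robot, y to its left, z up, the work surface at z = 0. Lengths are in m, angles in rad, forces in N, time in s.
With the tool pointing down it reaches from about 0.375 to 0.9 m from the base axis. Payload 3.1 kg.
Tool frame: the origin (TCP) lies on the centre line of the jaws, within the pads' length; the fingertips stand ahead of it and the grasp point (between the pads) lies 3 mm ahead of it (robot.tip_reach is the z of the fingertips in the tool frame, in m); z points along the fingers, y is the line along which they close (so a half turn about z gives the same grasp; the last joint's range is limited). The gripper opens to 87 mm and grips with 3 to 60 N. Pads are 19 mm wide; open, the fingers measure 117 mm over their backs; the gripper's body (75 mm by 190 mm) begins 51 mm behind the grasp point.
Start: joints at [0.923, 0.527, 1.433, -0, 1.181, -0.178], TCP at [0.282, 0.558, 0.245] pointing down, gripper open.
Joint ranges: [-3.08, 3.08], [-0.75, 2.2], [0.22, 2.44], [-1.43, 4.57], [0, 2.65], [-2.85, 2.85]. Speed limits (rad/s): [2.79, 2.79, 3.14, 3.14, 3.14, 3.14].

### API

Orientations are given as a unit quaternion [x, y, z, w].
In Python, from rig import sensors, eyes, ticket, robot gives the robot as it stands.
- The arm moves only by the tool drive_tool, never from a script. Its argument "deltas" is a list that holds one entry, the list of rows, each a list of 6 numbers: the shift along the tool's x, y, z in mm, then the turn, a rotation vector about the tool's x, y, z in rad. A call has 1 to 8 rows; each row shifts and turns the commanded pose from where the row before left it, along the tool's axes as they then stand; what a row does not reach is not made up. A row lasts 1/12 s, in which the tool goes at most 41.7 mm and 7.16 degrees, less where a joint would pass 70% of its speed; a pose out of reach is approached as far as the arm can. A call is refused whole if a number of a shift passes 41.7 or a number of a turn 0.125, either way. A call with a gripper value outside its range is refused whole. "gripper" is the opening in per cent of the stroke, from 0 (shut) to 100 (fully open), set as the call begins (left out, the last holds). The fingers move at their own pace and stop on an object; "squeeze" is the grip in N (left out, the last holds). Time passes only in rows, so rows that do not move let the fingers close. It gives the time, the measured TCP pose, the force, the opening and the grip force at its end, in the units of the state.
- sensors.get_obs(): the state, without advancing time (a new reading comes with each control period).
- eyes.camera(name): name is "scene" or "top" or "wrist"; returns a dict with "img" (480x640x3 uint8, red, green, blue), "fov_y" (degrees; the focal length in pixels is half the picture's height over the tangent of half this angle, whatever the lens; pixels are square), "cx", "cy" (the principal point, pixels), "xyz" and "attitude" of the camera in the world; the wrist camera has in their place "hand_eye" (4x4, takes a point from camera to tool coordinates, whose origin is the TCP and whose axes are the flange's). Camera axes: x right, y up, looking along -z (the intrinsics and any distortion apply to the point x, -y, -z); pixel columns grow to the right and rows downward; lengths in m; the calibration is good to about 2 mm. A picture is of the moment at which its call begins: read the wrist's pose just before it. There is no depth.
- ticket.hand_in(): hands the job in; it is judged then, once.
The state is a dict: "time": time; "q": joint angles; "joint_velocities": joint speeds; "joint_torque": joint torques, N m; "position": TCP position; "tool_rot": TCP orientation; "ft_force": force on the tool from outside, world axes, zero at the start; "moment": the same for the moment, N m; "grip_width": finger opening in m; "grip_force": force on a finger pad.
Only numpy, scipy, OpenCV 4.12 (cv2) and the standard library are available. Lean on these libraries where they do the work, as an engineer would, in place of code of your own. Each camera call takes 0.05 s, during which the arm holds its last target. There are 200 camera calls.

### The job

Get the phone holder ready for the next phone: with a fingertip, roll the knurled brass wheel until the blue jaw's yellow pointer lines up with the white line on the red gauge clip. Move the jaw only by rolling the wheel, do not push the jaw or the clip themselves, and let everything that lies around stay where it is; pick nothing up and take the finger off the wheel when done.

Things in the scene. Friction and masses are not known exactly. Their poses are not given: they have to be found in the camera images.
- holder: Aluminium phone holder fixed to the bench, plate 116 x 260 mm, top 12 mm above the bench. Origin on the bench under the plate's centre, z up; y runs along the plate from the wheel (-y) to the fixed dark jaw (inner face y = +89 mm). Jaws up to 88 mm wide along x, tops 37 mm high; dark screw bearing at y = -80 mm, 46 mm high. White scale with ticks on the -x edge.
- wheel: Knurled brass wheel, 58 mm across its 28 small ridges, 30 mm wide, at the holder's -y end. Origin at its fixed centre, 36 mm above the bench at holder y = -111 mm, so its crest is 65 mm up; axle along the holder's y. Rigid when pressed. Fork plates at its faces reach only 42 mm high. Rolling its top toward the holder's +x moves the jaw toward +y (closes); toward -x opens it.
- wheel_turn (a joint): Angle of the wheel in rad, 0 to 6.8; grows as its top goes toward the holder's +x. 1 rad moves the jaw 5 mm. Light even friction (about 2 N at the rim), stays where it is left.
- jaw: Blue sliding jaw with a thin yellow stripe along its top in line with the pointer, 80 x 19 x 24 mm, between screw bearing and fixed jaw, driven along the holder's y by the wheel only. Origin at the foot of its gripping face.
- pointer (a point): Tip of the yellow pointer on the jaw's -x side, over its black line, about 22 mm above the bench; moves with the jaw along the holder's y.
- gauge: Red gauge clip, 13 x 10 x 8 mm, on the -x edge of the holder's plate; must not be shifted. It stands at a different place along the holder's y each time, always on the +y side of the pointer at the start (8 to 22 mm).
- mark (a point): End, next to the pointer, of the white line on top of the gauge clip, about 22 mm above the bench; axes parallel to the holder's. The pointer is on the mark when both have the same y in the holder's frame.
- phone: Silver phone 67 x 138 x 8 mm lying loose beyond the fixed jaw. Origin at the centre of its underside. Leave alone.
- driver: Red screwdriver 171 mm long, 11 mm thick, lying loose on the robot's side of the holder. Leave alone.
- puck: White open puck 58 mm across, 33 mm high, loose behind the holder. Leave alone.
- eraser: Off-white eraser 17 x 50 x 10 mm, loose beyond the wheel's end of the holder. Leave alone.

How it is judged:
By the outcome, as a careful person would: the job done as asked, in the order asked, and still so for the second after the job is handed in, with the robot touching nothing.
It also fails if it takes over 61 s, if anything falls off the work surface, if the arm or the gripper's body presses on something with over 40 N, if the wrist force passes 120 N, or if a joint passes its speed limit or range.

## Working session

There is one attempt and no reset: what is moved stays moved. The work goes in short steps, Python scripts to look and compute and a tool call to move; the robot and the scene stay as the last step left them, time stands still between calls to the robot, and variables do not carry over. Pictures are saved under pics/ and viewed, at most 10 in all, crops included, and the job is handed in when it is done.

Besides the shell and the picture viewer there is one more tool, called after ">>>" by a JSON object that holds its "name" and its "arguments", one argument or row to a line. drive_tool: Moves the arm, as the interface text tells. Its arguments: {"type":"object","properties":{"deltas":{"type":"array"},"gripper":{"type":"number"},"squeeze":{"type":"number"}},"required":["deltas"]}

```bash
mkdir -p pics; ls
python3 - <<'E'
from rig import sensors, eyes, robot
import cv2
print(sensors.get_obs(), robot.tip_reach)
for n in("scene","top"):
    c=eyes.camera(n); cv2.imwrite(f"pics/{n}0.png",c["img"][:,:,::-1]); print({k:v for k,v in c.items() if k!="img"})
E
```

```text
pics
{'time': 0.0, 'q': array([ 9.23489964e-01,  5.28486851e-01,  1.43387268e+00, -1.07498122e-05,
        1.18138822e+00, -1.78552322e-01]), 'joint_velocities': array([-0.00132729,  0.00017376,  0.00038897,  0.00100751,  0.00097496,
        0.00041266]), 'joint_torque': array([-1.16114581e-03, -4.40035701e+01, -1.76591563e+01,  6.32981001e-02,
        5.83071692e-02, -1.47507076e-04]), 'position': array([0.28195432, 0.55703659, 0.24356829]), 'tool_rot': array([ 2.32234959e-01,  9.72659120e-01, -9.88974396e-04, -4.27861443e-04]), 'ft_force': array([-0.11521683, -0.14971072,  0.29705775]), 'moment': array([-0.01041188,  0.01255607,  0.02996134]), 'grip_force': 0.0, 'grip_width': 0.08718089027916474} 0.022
{'fov_y': 42.70560712714952, 'cx': 317.23139489822205, 'cy': 236.48168090700347, 'xyz': array([ 0.07791118, -0.75157455,  0.6182667 ]), 'attitude': array([ 0.45597952, -0.1461874 , -0.27240158,  0.83457133])}
{'fov_y': 47.96953799359033, 'cx': 327.57193424292944, 'cy': 245.53081157842885, 'xyz': array([ 0.43250529, -0.04504736,  1.02325794]), 'attitude': array([-0.04497635,  0.06409571,  0.7049886 , -0.70488292])}
```

View pics/top0.png

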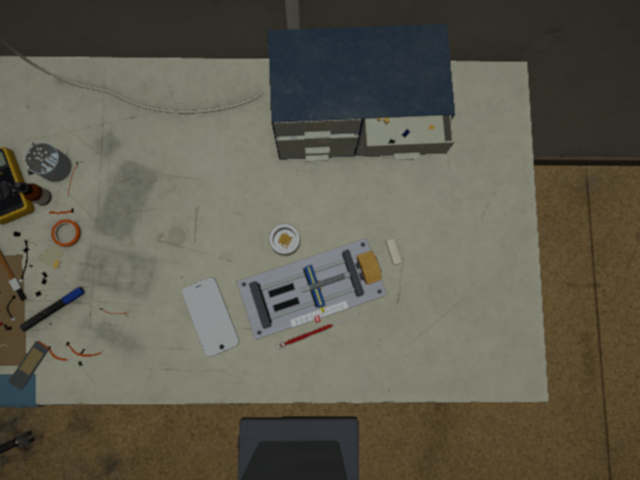

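View pics/scene0.png

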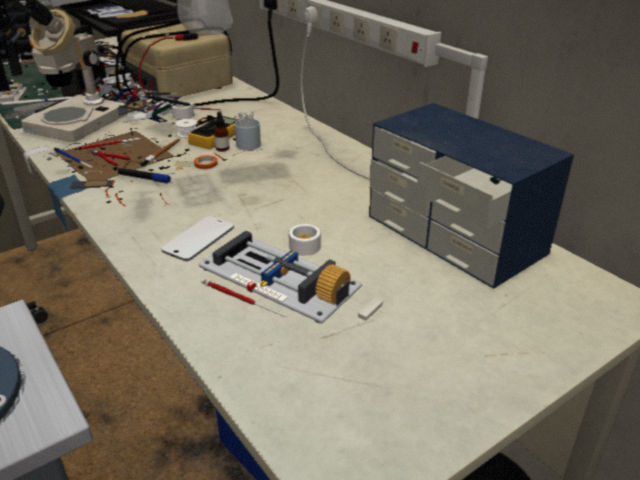

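The top view shows the holder with the wheel at about (370,266), fixed jaw at (260,305), blue jaw at (315,286) and red gauge at (317,319). The scene view agrees: nothing stands near the wheel except the eraser.

Run:
```python
import cv2
a=cv2.imread("pics/top0.png")[230:350,230:400]
cv2.imwrite("pics/topc.png",cv2.resize(a,None,fx=4.7,fy=4.7,interpolation=cv2.INTER_CUBIC))
```

```text
(no output)
```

View pics/topc.png

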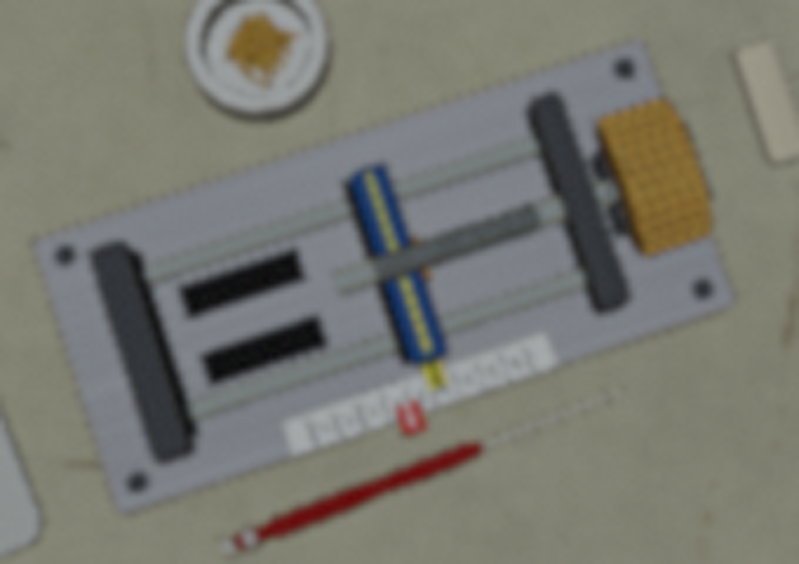

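The crop shows plate corners at (37,240), (642,40), (733,300), (122,513), the pointer tip at about (436,386), and the mark's near end at about (408,405).

```bash
cat > h.py <<'E'
import numpy as np, cv2
from scipy.spatial.transform import Rotation as R
def ray_plane(u,v,z,f,cx,cy,C,Rm):
    d=Rm@np.array([(u-cx)/f,-(v-cy)/f,-1.]); return C+d*(z-C[2])/d[2]
FT=240/np.tan(np.radians(47.96953799359033/2))
CT=np.array([0.43250529,-0.04504736,1.02325794]); RT=R.from_quat([-0.04497635,0.06409571,0.7049886,-0.70488292]).as_matrix()
def top(u,v,z): return ray_plane(u,v,z,FT,327.57193424292944,245.53081157842885,CT,RT)
def wrist(u,v,z,cam,obs):
    T=np.eye(4);T[:3,:3]=R.from_quat(obs["tool_rot"]).as_matrix();T[:3,3]=obs["position"];T=T@cam["hand_eye"]
    f=240/np.tan(np.radians(cam["fov_y"]/2)); return ray_plane(u,v,z,f,cam["cx"],cam["cy"],T[:3,3],T[:3,:3])
E
python3 - <<'E'
from h import *
def c(x,y,z): return top((x+.5)/4.7-.5+230,(y+.5)/4.7-.5+230,z)
# holder corners: (+x,+y),( +x,-y),(-x,-y),(-x,+y)
P=np.array([c(*p,.012) for p in[(37,240),(642,40),(733,300),(122,513)]])[:,:2]
L=np.array([[58,130],[58,-130],[-58,-130],[-58,130]])/1000
m=P.mean(0); H=(P-m).T@L; th=np.arctan2(H[1,0]-H[0,1],H[0,0]+H[1,1])
Rt=np.array([[np.cos(th),-np.sin(th)],[np.sin(th),np.cos(th)]])
print("pose",m,th,np.degrees(th)); print((P-m)@Rt-L)
for n,p,z in[("ptr",(436,386),.022),("mark",(408,405),.022),("stripe top",(370,170),.036),("stripe bot",(427,357),.036),("wheel",(656,177),.065)]:
    w=c(*p,z); print(n,w,(w[:2]-m)@Rt*1000)
print("wheel", m+Rt@[0,-.111], "px dir",Rt[:,0])
E
```

```text
pose [ 0.51063417 -0.0428107 ] 0.32650445621987895 18.707327333613023
[[-0.00165484 -0.0024543 ]
 [-0.00240511  0.00187558]
 [ 0.0026633   0.00244789]
 [ 0.00139664 -0.00186918]]
ptr [ 0.46485407 -0.062519    0.022     ] [-49.68262748  -3.9838506 ]
mark [ 0.45747902 -0.05154577  0.022     ] [-53.14856132   8.77507956]
stripe top [ 0.5484287 -0.036492   0.036    ] [37.82443532 -6.13711171]
stripe bot [ 0.47556273 -0.0587963   0.036     ] [-38.34571985  -3.89245758]
wheel [ 0.54244094 -0.14567087  0.065     ] [  -2.86437083 -107.62751146]
wheel [ 0.54623566 -0.14794649] px dir [0.94716927 0.32073412]
```

>>> {"name": "drive_tool", "arguments": {
  "deltas": [
    [[0,0,0,0,0,0.11],[0,0,0,0,0,0.11],[0,0,0,0,0,0.11],[0,0,0,0,0,0.11],[0,0,0,0,0,0.11],[0,0,0,0,0,0.11],[0,0,0,0,0,0.117],[0,0,0,0,0,0]]
  ],
  "gripper": 0,
  "squeeze": 5
}}

```text
time: 0.77
position: [0.2821, 0.5573, 0.244]
tool_rot: [0.584, 0.812, -0.001, -0.0]
ft_force: [0.5, -0.4, 0.5]
grip_width: 0.0419
grip_force: 0.0
```

>>> {"name": "drive_tool", "arguments": {
  "deltas": [
    [[-20,1,0,0,0,0],[-33,1,0,0,0,0],[-33,1,0,0,0,0],[-33,1,0,0,0,0],[-33,1,0,0,0,0],[-33,1,0,0,0,0],[-33,1,0,0,0,0],[-33,1,0,0,0,0]]
  ]
}}

```text
time: 1.43
position: [0.3701, 0.3207, 0.2444]
tool_rot: [0.582, 0.813, -0.0, -0.0]
ft_force: [0.1, 0.4, -0.6]
grip_width: 0.0006
grip_force: 0.0
```

>>> {"name": "drive_tool", "arguments": {
  "deltas": [
    [[-33,1,0,0,0,0],[-33,1,0,0,0,0],[-33,1,0,0,0,0],[-33,1,0,0,0,0],[-33,1,0,0,0,0],[-33,1,0,0,0,0],[-33,1,0,0,0,0],[-33,1,0,0,0,0]]
  ]
}}

```text
time: 2.1
position: [0.4621, 0.073, 0.2445]
tool_rot: [0.582, 0.813, -0.0, -0.0]
ft_force: [-0.2, 0.4, 0.1]
grip_width: 0.0005
grip_force: 0.0
```

>>> {"name": "drive_tool", "arguments": {
  "deltas": [
    [[-33,1,0,0,0,0],[-33,1,0,0,0,0],[-33,1,0,0,0,0],[-33,0,0,0,0,0],[-25,0,0,0,0,0],[-10,0,0,0,0,0],[0,0,0,0,0,0],[0,0,0,0,0,0]]
  ]
}}

```text
time: 2.77
position: [0.5174, -0.0821, 0.2442]
tool_rot: [0.583, 0.812, 0.0, -0.001]
ft_force: [0.3, -0.3, -0.1]
grip_width: 0.0001
grip_force: 0.0
```

Run:
```python
from h import *
from rig import sensors, eyes
o=sensors.get_obs(); c=eyes.camera("wrist"); cv2.imwrite("pics/w1.png",c["img"][:,:,::-1])
print(o["position"],o["tool_rot"],o["time"],o["grip_width"],c["hand_eye"],c["fov_y"],c["cx"],c["cy"])
```

```text
[ 0.51740152 -0.0821105   0.2441559 ] [ 5.83275095e-01  8.12274046e-01  9.68584123e-05 -1.01414179e-03] 2.7667 0.00011917602458804338 [[ 1.88821469e-04  9.62884811e-01  2.69912587e-01  7.43088997e-02]
 [ 9.99999963e-01 -1.28971155e-04 -2.39474178e-04 -5.34784187e-04]
 [-1.95775110e-04  2.69912622e-01 -9.62884800e-01 -1.38514281e-01]
 [ 0.00000000e+00  0.00000000e+00  0.00000000e+00  1.00000000e+00]] 66.52000497926329 313.2630108249378 236.68536558734633
```

View pics/w1.png

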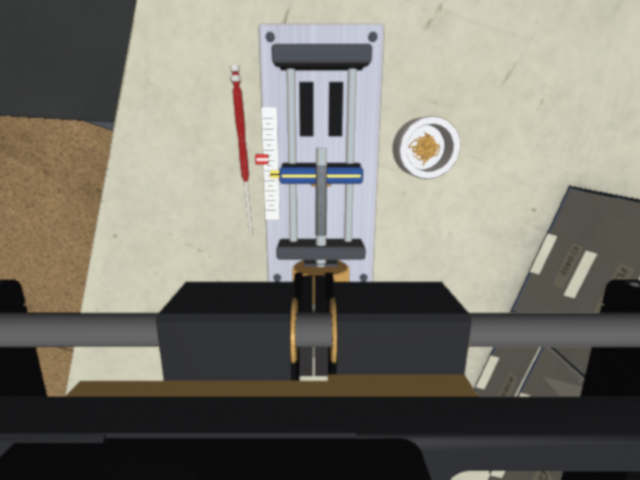

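The wrist view shows the pointer tip at about (270,174), the mark at about (268,159), plate top corners (260,25) and (383,25), with the wheel partly hidden at (320,268).

Run:
```python
from h import *
o={"position":np.array([0.51740152,-0.0821105,0.2441559]),"tool_rot":[5.83275095e-01,8.12274046e-01,9.68584123e-05,-1.01414179e-03]}
c=dict(fov_y=66.52000497926329,cx=313.263,cy=236.685,hand_eye=np.array([[1.88821469e-04,9.62884811e-01,2.69912587e-01,7.43088997e-02],[9.99999963e-01,-1.28971155e-04,-2.39474178e-04,-5.34784187e-04],[-1.95775110e-04,2.69912622e-01,-9.62884800e-01,-1.38514281e-01],[0,0,0,1]]))
th=.3265;Rt=np.array([[np.cos(th),-np.sin(th)],[np.sin(th),np.cos(th)]]);m=np.array([.51063,-.04281])
for n,p,z in[("c++",(383,25),.012),("c-+",(260,25),.012),("bearing top L far",(279,240),.046),("bearing R",(363,240),.046),("jaw face top L",(280,165),.036),("ptr",(271,174.5),.022),("mark",(268,159.5),.022)]:
    w=wrist(*p,z,c,o); print(n,w,(w[:2]-m)@Rt*1000)
a=cv2.imread("pics/w1.png")[120:240,230:390]
```

```text
c++ [0.52228228 0.09883601 0.012     ] [ 56.46680855 130.42571239]
c-+ [0.4166954  0.06322808 0.012     ] [-54.96251677 130.56379787]
bearing top L far [ 0.49303777 -0.11461833  0.046     ] [-39.69391996 -62.37239581]
bearing R [ 0.56926358 -0.08887358  0.046     ] [ 40.76204179 -62.4356116 ]
jaw face top L [ 0.47236056 -0.0477841   0.036     ] [-37.84303748   7.56283659]
ptr [ 0.46588926 -0.06077092  0.022     ] [-48.13772252  -2.66236906]
mark [ 0.45896657 -0.04793692  0.022     ] [-50.5784424   11.71393522]
```

>>> {"name": "drive_tool", "arguments": {
  "deltas": [
    [[-24,-2,0,0,0,0],[-24,-2,0,0,0,0],[-24,-2,20,0,0,0],[0,0,30,0,0,0],[0,0,30,0,0,0],[0,0,30,0,0,0],[0,0,25,0,0,0],[0,0,15,0,0,0]]
  ]
}}

```text
time: 3.48
position: [0.5334, -0.1498, 0.0921]
tool_rot: [0.582, 0.813, -0.0, -0.003]
ft_force: [-0.2, 0.7, -0.9]
grip_width: 0.0009
grip_force: 0.0
```

>>> {"name": "drive_tool", "arguments": {
  "deltas": [
    [[0,0,0,0,0,0],[0,0,2,0,0,0],[0,0,1,0,0,0],[0,0,1,0,0,0],[0,0,0,0,0,0]]
  ]
}}

```text
time: 3.9
position: [0.5361, -0.1528, 0.0918]
tool_rot: [0.583, 0.812, 0.0, 0.001]
ft_force: [-0.3, -0.3, 0.5]
grip_width: 0.0003
grip_force: 0.0
```

```bash
cat > look.py <<'E'
import sys
from h import *
from rig import sensors, eyes
n=sys.argv[1]
o=sensors.get_obs(); c=eyes.camera("wrist"); cv2.imwrite(f"pics/{n}.png",c["img"][:,:,::-1])
cv2.imwrite(f"pics/{n}c.png",cv2.resize(np.ascontiguousarray(c["img"][100:250,190:390,::-1]),None,fx=4,fy=4,interpolation=cv2.INTER_CUBIC))
print(o["position"],o["tool_rot"],o["time"],o["ft_force"])
E
python3 look.py w2
```

```text
[ 0.5361132  -0.15278798  0.09175664] [5.83147222e-01 8.12365683e-01 1.78117118e-04 1.13305957e-03] 3.9 [-0.2617018  -0.30071228  0.45577858]
```

View pics/w2.png

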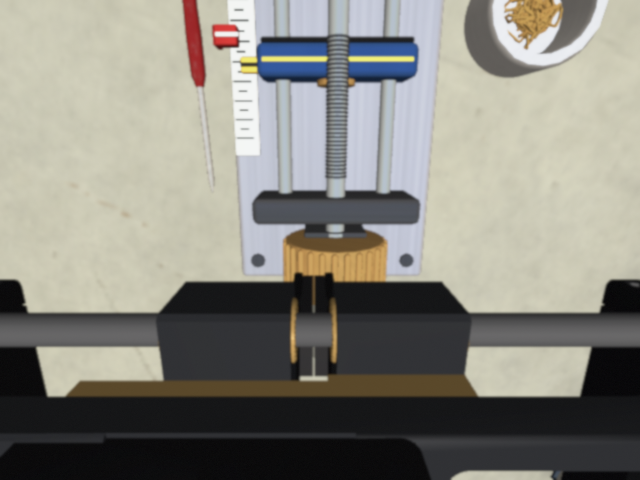

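Pointer tip at about (242,65), mark at about (237,36), wheel centred at column 335, finger at 314; all clear to touch down.

>>> {"name": "drive_tool", "arguments": {
  "deltas": [
    [[0,0,1,0,0,0],[0,0,1,0,0,0],[0,0,1,0,0,0],[0,0,0.5,0,0,0],[0,0,0.5,0,0,0],[0,0,0,0,0,0]]
  ]
}}

```text
time: 4.45
position: [0.5354, -0.1529, 0.0864]
tool_rot: [0.583, 0.812, -0.0, -0.0]
ft_force: [0.0, -0.3, 0.4]
grip_width: 0.0006
grip_force: 0.1
```

>>> {"name": "drive_tool", "arguments": {
  "deltas": [
    [[0,0,0.5,0,0,0],[0,0,0.5,0,0,0],[0,0,0,0,0,0]]
  ]
}}

```text
time: 4.7
position: [0.5354, -0.1529, 0.0861]
tool_rot: [0.583, 0.812, -0.0, 0.0]
ft_force: [-1.2, -0.7, 5.4]
grip_width: 0.0005
grip_force: 2.5
```

>>> {"name": "drive_tool", "arguments": {
  "deltas": [
    [[0,1,0.3,0,0,0],[0,3,0.2,0,0,0],[0,3,0,0,0,0],[0,3,0,0,0,0],[0,0,0,0,0,0]]
  ]
}}

```text
time: 5.12
position: [0.5454, -0.1496, 0.087]
tool_rot: [0.583, 0.812, 0.0, 0.001]
ft_force: [-2.6, 0.7, 13.5]
grip_width: 0.0007
grip_force: 6.8
```

>>> {"name": "drive_tool", "arguments": {
  "deltas": [
    [[0,3,0,0,0,0],[0,3,0,0,0,0],[0,3,0,0,0,0],[0,3,0,0,0,0],[0,0,0,0,0,0]]
  ]
}}

```text
time: 5.53
position: [0.557, -0.1457, 0.0867]
tool_rot: [0.583, 0.812, 0.0, 0.001]
ft_force: [-1.4, 1.5, 11.0]
grip_width: 0.0004
grip_force: 4.8
```

```bash
python3 look.py w3
```

```text
[ 0.55701831 -0.14574365  0.08665413] [5.83344251e-01 8.12224600e-01 2.58995326e-04 7.84871073e-04] 5.5333 [-1.37212223  1.51800587 11.0268906 ]
```

View pics/w3.png

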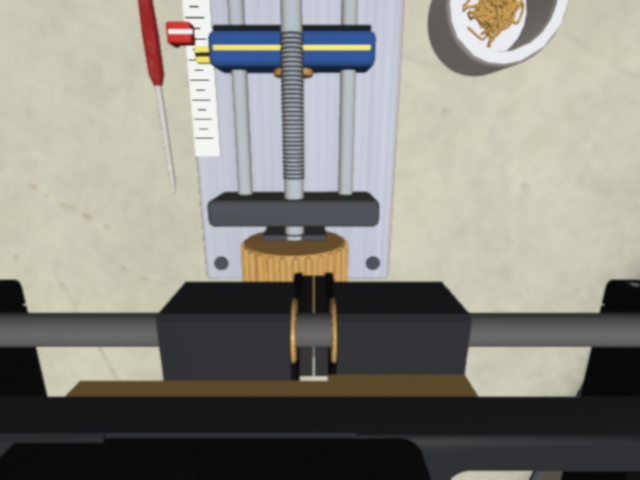

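The jaw advanced: pointer tip at about (196,55), mark at about (193,33) – gap down from 29 to about 21 px with no slip. Next stroke.

>>> {"name": "drive_tool", "arguments": {
  "deltas": [
    [[0,0,-6,0,0,0],[0,-12,0,0,0,0],[0,-12,0,0,0,0],[0,0,3,0,0,0],[0,0,2,0,0,0],[0,0,1,0,0,0],[0,0,0,0,0,0]]
  ]
}}

```text
time: 6.17
position: [0.5336, -0.1535, 0.0853]
tool_rot: [0.583, 0.812, -0.0, -0.0]
ft_force: [-2.7, -0.4, 5.0]
grip_width: 0.0002
grip_force: 2.9
```

```bash
cat > meas.py <<'E'
import sys
from h import *
from rig import sensors, eyes
o=sensors.get_obs(); c=eyes.camera("wrist"); im=c["img"]
cv2.imwrite(f"pics/{sys.argv[1]}.png",im[:,:,::-1])
h=cv2.cvtColor(im,cv2.COLOR_RGB2HSV).astype(int); H,S,V=h[...,0],h[...,1],h[...,2]
yel=((H>20)&(H<35)&(S>140)&(V>120)).astype(np.uint8); yel[180:]=0
n,l,st,ce=cv2.connectedComponentsWithStats(yel); 
big=[(*st[i],*ce[i].round(2)) for i in range(1,n) if st[i,4]>8]
print("yellow",[tuple(float(v) for v in b) for b in big])
red=(((H<6)|(H>174))&(S>150)&(V>110)).astype(np.uint8); red[180:]=0
n,l,sr,cr=cv2.connectedComponentsWithStats(red)
print("red",[tuple(float(v) for v in (*sr[i],*cr[i].round(2))) for i in range(1,n) if sr[i,4]>20])
print(o["position"],o["tool_rot"],o["time"])
E
python3 meas.py w4
```

```text
yellow [(244.0, 49.0, 14.0, 3.0, 18.0, 249.5, 50.67), (245.0, 56.0, 15.0, 7.0, 65.0, 250.77, 59.4)]
red [(186.0, 0.0, 20.0, 85.0, 1055.0, 195.88, 40.61), (216.0, 22.0, 24.0, 6.0, 130.0, 226.66, 24.68), (216.0, 35.0, 25.0, 8.0, 195.0, 227.94, 38.49)]
[ 0.53361035 -0.15351333  0.08528756] [ 5.83160117e-01  8.12357101e-01 -3.24201382e-04 -3.35712250e-04] 6.1667
```

>>> {"name": "drive_tool", "arguments": {
  "deltas": [
    [[0,1,0.4,0,0,0],[0,3,0,0,0,0],[0,4,0,0,0,0],[0,4,0,0,0,0],[0,4,0,0,0,0],[0,4,0,0,0,0],[0,4,0,0,0,0],[0,0,0,0,0,0]]
  ]
}}

```text
time: 6.88
position: [0.5582, -0.1455, 0.0861]
tool_rot: [0.583, 0.812, 0.001, 0.001]
ft_force: [-0.7, 2.8, 10.4]
grip_width: 0.0005
grip_force: 5.3
```

>>> {"name": "drive_tool", "arguments": {
  "deltas": [
    [[0,0,-6,0,0,0],[0,-12,0,0,0,0],[0,-12,0,0,0,0],[0,0,3,0,0,0],[0,0,2,0,0,0],[0,0,1,0,0,0],[0,0,0,0,0,0]]
  ]
}}

```text
time: 7.47
position: [0.5337, -0.1535, 0.0852]
tool_rot: [0.583, 0.812, -0.0, -0.0]
ft_force: [-4.3, -0.1, 7.7]
grip_width: 0.0005
grip_force: 4.2
```

```bash
python3 meas.py w5
python3 - <<'E'
import cv2
a=cv2.imread("pics/w5.png")[0:120,180:340]
cv2.imwrite("pics/w5c.png",cv2.resize(a,None,fx=5,fy=5,interpolation=cv2.INTER_CUBIC))
E
```

```text
yellow [(242.0, 38.0, 16.0, 4.0, 25.0, 247.2, 40.36), (244.0, 46.0, 16.0, 7.0, 67.0, 250.4, 49.64)]
red [(185.0, 0.0, 21.0, 85.0, 1057.0, 195.65, 40.68), (215.0, 22.0, 25.0, 7.0, 135.0, 226.24, 24.73), (216.0, 35.0, 25.0, 8.0, 194.0, 227.88, 38.5)]
[ 0.53370913 -0.15345961  0.08524267] [ 5.83133539e-01  8.12376153e-01 -3.61136943e-04 -3.63263775e-04] 7.4667
```

View pics/w5c.png

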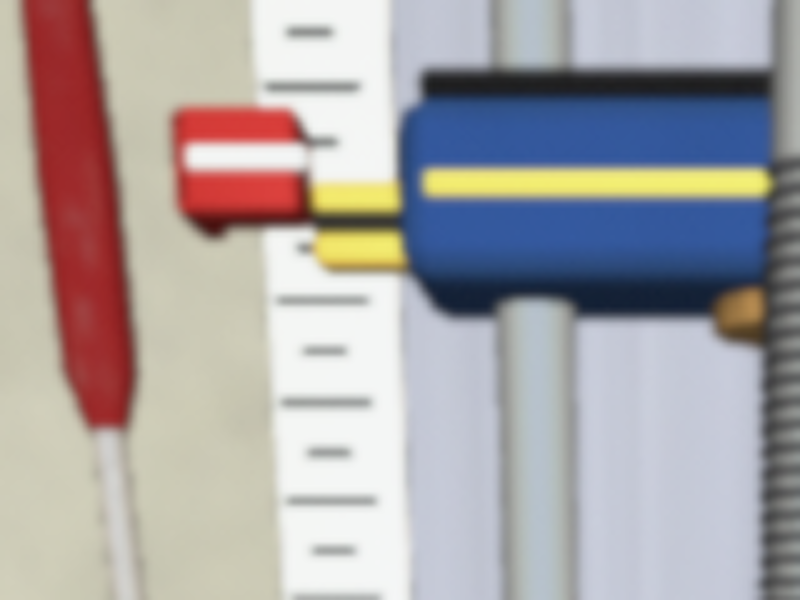

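The crop shows the white line's end at (305,157) and the pointer's black line tip at (315,221), in 5x pixels with origin (180,0).

Run:
```python
from h import *
o={"position":np.array([0.53370913,-0.15345961,0.08524267]),"tool_rot":[5.83133539e-01,8.12376153e-01,-3.61136943e-04,-3.63263775e-04]}
c=dict(fov_y=66.52000497926329,cx=313.263,cy=236.685,hand_eye=np.array([[1.88821469e-04,9.62884811e-01,2.69912587e-01,7.43088997e-02],[9.99999963e-01,-1.28971155e-04,-2.39474178e-04,-5.34784187e-04],[-1.95775110e-04,2.69912622e-01,-9.62884800e-01,-1.38514281e-01],[0,0,0,1]]))
def g(x,y,z): return wrist((x+.5)/5-.5+180,(y+.5)/5-.5,z,c,o)[:2]
s0,s1=g(424,183,.037),g(768,183,.037); d=s1-s0; th=np.arctan2(d[1],d[0]); print("jaw yaw",th)
a,b=g(190,157,.022),g(303,157,.022);d=b-a; print("line yaw",np.arctan2(d[1],d[0]))
for t in(th,.3265):
    hy=np.array([-np.sin(t),np.cos(t)]); print((g(305,157,.022)-g(317,221,.022))@hy*1000)
```

```text
jaw yaw 0.32563466636606164
line yaw 0.3256253153528474
5.730975434557731
5.731745066713788
```

>>> {"name": "drive_tool", "arguments": {
  "deltas": [
    [[0,1,0.4,0,0,0],[0,3,0,0,0,0],[0,4,0,0,0,0],[0,4,0,0,0,0],[0,4,0,0,0,0],[0,4,0,0,0,0],[0,4,0,0,0,0],[0,0,0,0,0,0]]
  ]
}}

```text
time: 8.18
position: [0.5587, -0.1454, 0.0859]
tool_rot: [0.583, 0.812, 0.001, 0.002]
ft_force: [-0.6, 3.8, 11.7]
grip_width: 0.0004
grip_force: 5.8
```

>>> {"name": "drive_tool", "arguments": {
  "deltas": [
    [[0,0,-6,0,0,0],[0,-12,0,0,0,0],[0,-8,0,0,0,0],[0,0,0,0,0,0],[0,0,0,0,0,0]]
  ]
}}

```text
time: 8.6
position: [0.5371, -0.1522, 0.0899]
tool_rot: [0.584, 0.812, 0.0, -0.0]
ft_force: [-0.4, 0.5, -0.5]
grip_width: 0.0006
grip_force: 0.0
```

```bash
python3 meas.py w6
python3 - <<'E'
import cv2
a=cv2.imread("pics/w6.png")[0:80,200:300]
cv2.imwrite("pics/w6c.png",cv2.resize(a,None,fx=7,fy=7,interpolation=cv2.INTER_CUBIC))
E
```

```text
yellow [(237.0, 32.0, 15.0, 3.0, 25.0, 242.96, 33.4), (236.0, 39.0, 18.0, 7.0, 85.0, 243.22, 42.32)]
red [(181.0, 0.0, 21.0, 86.0, 1046.0, 191.32, 41.55), (210.0, 25.0, 24.0, 7.0, 116.0, 221.45, 28.02), (211.0, 38.0, 24.0, 8.0, 186.0, 222.62, 41.44)]
[ 0.53713349 -0.15220597  0.08993022] [ 5.83732244e-01  8.11946161e-01  2.14688609e-05 -3.13485328e-04] 8.6
```

View pics/w6c.png

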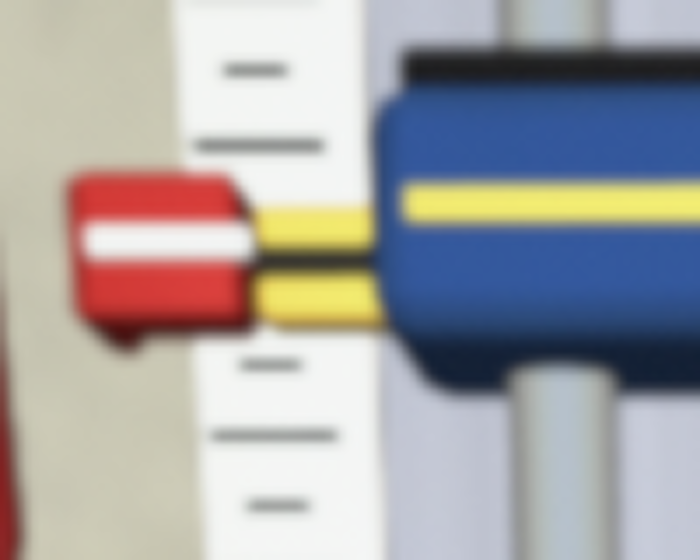

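Line end at (252,241), black line tip at (255,261) in 7x pixels: about 2.9 px ≈ 1.3 mm left, ≈7 mm of rim. Touch down, roll 5 mm, measure.

>>> {"name": "drive_tool", "arguments": {
  "deltas": [
    [[0,0,3,0,0,0],[0,0,2,0,0,0],[0,0,1,0,0,0],[0,0,0.2,0,0,0],[0,1,0,0,0,0],[0,2,0,0,0,0],[0,2,0,0,0,0],[0,0,0,0,0,0]]
  ]
}}

```text
time: 9.32
position: [0.5433, -0.1508, 0.0867]
tool_rot: [0.583, 0.812, 0.0, 0.001]
ft_force: [-2.7, 1.0, 19.2]
grip_width: 0.0007
grip_force: 9.0
```

```bash
cat > gap.py <<'E'
import sys
from h import *
from scipy.spatial.transform import Rotation as R
def gap(im,c,o):
    h=cv2.cvtColor(im,cv2.COLOR_RGB2HSV).astype(int); H,S,V=h[...,0],h[...,1],h[...,2]
    red=(((H<6)|(H>174))&(S>150)&(V>110)).astype(np.uint8); red[180:]=0
    n,l,s,ce=cv2.connectedComponentsWithStats(red)
    g=[s[i] for i in range(1,n) if s[i,4]>60 and s[i,2]>18 and s[i,3]<12]
    g.sort(key=lambda r:r[1]); x0=g[0][0]; x1=x0+g[0][2]; y0=g[0][1]+2; y1=g[-1][1]+g[-1][3]-2
    G=im[...,1].astype(float)
    rr=np.arange(y0,y1)
    w=np.array([[x,(rr*(q:=np.clip(G[y0:y1,x]-110,0,None))).sum()/q.sum()] for x in range(x0+5,x1-4)])
    cols=range(x1+4,x1+12); rr=np.arange(y0,y1+40)
    yel=((H>20)&(H<35)&(S>120)&(V>120))
    b=[]
    for x in cols:
        ys=[y for y in range(y0-6,y1+40) if yel[y,x]]
        if not ys: continue
        r=np.arange(min(ys)+1,max(ys)); q=np.clip(110-G[r,x],0,None)
        if q.sum()>0: b.append([x,(r*q).sum()/q.sum()])
    b=np.array(b); pw=wrist(w[:,0].mean(),w[:,1].mean(),.022,c,o); pb=wrist(b[:,0].mean(),b[:,1].mean(),.022,c,o)
    th=.3256; return w[:,1].mean(),b[:,1].mean(),(pw-pb)[:2]@[-np.sin(th),np.cos(th)]*1000
if __name__=="__main__":
    from rig import sensors, eyes
    o=sensors.get_obs(); c=eyes.camera("wrist"); cv2.imwrite(f"pics/{sys.argv[1]}.png",c["img"][:,:,::-1])
    print(o["position"],o["ft_force"],gap(c["img"],c,o))
    o6={"position":np.array([0.53713349,-0.15220597,0.08993022]),"tool_rot":[5.83732244e-01,8.11946161e-01,2.14688609e-05,-3.13485328e-04]}
    print("w6",gap(np.ascontiguousarray(cv2.imread("pics/w6.png")[:,:,::-1]),c,o6))
E
python3 gap.py w7
```

```text
[ 0.54334127 -0.15078845  0.08671371] [-2.67143958  0.9980506  19.23710025] (np.float64(29.895438887178514), np.float64(30.925329878239438), np.float64(0.45490622576917245))
w6 (np.float64(33.92888215140614), np.float64(36.85978246742006), np.float64(1.3520443326725553))
```

>>> {"name": "drive_tool", "arguments": {
  "deltas": [
    [[0,1.2,-0.2,0,0,0],[0,1.2,0,0,0,0],[0,0,0,0,0,0],[0,0,0,0,0,0]]
  ]
}}

```text
time: 9.7
position: [0.5453, -0.1501, 0.0867]
tool_rot: [0.583, 0.812, 0.0, 0.001]
ft_force: [-3.1, 1.7, 18.2]
grip_width: 0.0005
grip_force: 9.0
```

```bash
python3 gap.py w8
```

```text
[ 0.54531509 -0.15011172  0.08673896] [-3.10330781  1.70200255 18.2004344 ] (np.float64(29.894401298567864), np.float64(30.14564693709293), np.float64(0.10663799696102759))
w6 (np.float64(33.92888215140614), np.float64(36.85978246742006), np.float64(1.3520369938083738))
```

>>> {"name": "drive_tool", "arguments": {
  "deltas": [
    [[0,0,-1,0,0,0],[0,0,-3,0,0,0],[0,0,-6,0,0,0],[0,0,0,0,0,0],[0,0,0,0,0,0]]
  ]
}}

```text
time: 10.17
position: [0.5446, -0.1499, 0.0943]
tool_rot: [0.583, 0.812, 0.0, 0.0]
ft_force: [-0.0, 0.4, 0.1]
grip_width: 0.0007
grip_force: 0.0
```

```bash
python3 gap.py w9
python3 - <<'E'
import cv2
a=cv2.imread("pics/w9.png")[0:80,170:270]
cv2.imwrite("pics/w9c.png",cv2.resize(a,None,fx=7,fy=7,interpolation=cv2.INTER_CUBIC))
E
```

```text
[ 0.54459673 -0.14985145  0.09427721] [-0.01916886  0.42278146  0.10300321] (np.float64(35.409825196628546), np.float64(35.496581326144145), np.float64(0.042184433679387436))
w6 (np.float64(33.92888215140614), np.float64(36.85978246742006), np.float64(1.3520159568049508))
```

View pics/w9c.png

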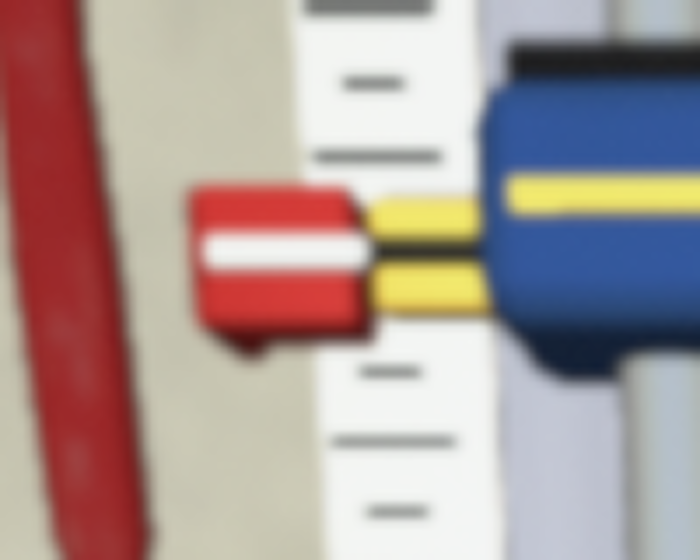

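The white line (row 250) and the pointer's black line (row 250) are collinear. Retreat further and hand in.

>>> {"name": "drive_tool", "arguments": {
  "deltas": [
    [[0,0,-15,0,0,0],[0,0,-25,0,0,0],[0,0,-25,0,0,0],[0,0,0,0,0,0],[0,0,0,0,0,0],[0,0,0,0,0,0]]
  ]
}}

```text
time: 10.72
position: [0.5438, -0.1495, 0.1585]
tool_rot: [0.583, 0.812, -0.0, -0.001]
ft_force: [0.1, -0.3, -0.6]
grip_width: 0.0005
grip_force: 0.0
```

```bash
python3 -c "
from rig import ticket
print(ticket.hand_in())"
```

```text
the job is handed in; nothing more can be done
None
```

The job is handed in: I rolled the wheel until the pointer sat on the gauge mark (about 0.04 mm off in the last wrist image), lifted the finger clear, and touched nothing but the wheel, in about 11 s of robot time.

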